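# Walk the vial block round to the reader's fence

## Task

Without grasping or lifting it, push the heavy aluminium vial block round with the fingertips (nudging alternate corners turns it best) until either of its two long orange-striped faces stands flat against the dark steel fence of the reader, centred on the fence's green window so that its ends meet the two white marks. Turn it to face the fence before it touches, so that no corner strikes the fence, and leave the block standing there by itself. Leave the vials, glassware and other things on the bench undisturbed.

Things in the scene. Friction and masses are not known exactly. Their poses are not given: they have to be found in the camera images.
- block: Loose aluminium vial block, 0.7-1 kg; 130 mm long (its y), 90 wide (x), 42 high. Origin: middle of underside, bench level. Long faces at x = +-45 mm, orange striped, equivalent (same after a half turn); 12 dark wells on top. Faces start 4 mm above bench; slides (up to 12 N) on four feet at x +-24, y +-36 mm, so a corner push turns it. Starts clear of the fence, 35-90 degrees off facing it, either way.
- instrument: White reader fixed to the bench, place and yaw vary. Origin: middle of its fence's front face, bench level; x points square to the fence into the reader, y along the fence to the robot's left. Dark steel fence 240 mm long, 30 high, 16 thick; green window and mark at y = 0, white marks on top at y = +-65 mm. White body from x = 95 mm, 320 wide, 60 high; its black open lid at x = 290 rises to 165 mm.
- vial_a: Bystander: blue-capped amber vial, 24 mm across, 45 mm tall, standing left of the fence. Origin: centre of its underside.
- vial_b: Bystander: red-capped amber vial, 24 mm across, 45 mm tall, standing right of the fence. Origin: centre of its underside.
- beaker: Bystander: clear plastic beaker, 70 mm across, 75 mm tall, on the right. Origin: centre of its underside.
- dish: Bystander: shallow glass dish, 90 mm across, 16 mm tall, on the left. Origin: centre of its underside.
- spoon: Bystander: steel sampling spoon lying on the bench on the right, near the robot. Origin: a point of the spoon at bench level.
- wash_bottle: Bystander: white wash bottle with red cap, 64 mm across, 150 mm tall, far right. Origin: centre of its underside.
- jar: Bystander: amber jar with white lid, 56 mm across, 70 mm tall, on the left. Origin: centre of its underside.
Not all that is in view belongs to the job. Of the things like the block, leave any that is yellow; of the rest the smaller one is meant.

How it is judged (in metres and radians):
On the way:
1. the block is turned to face the fence (a long face within 12 degrees of parallel) while still clear of it (angle between the x axis of block and the x axis of instrument, either way round below 0.21 rad and contact force between block and instrument below 0.2 N), for 0.1 s.
At the end, for the whole second after the job is handed in: One long striped face of the block is against the fence: parallel within 0.05 rad, block centre 45 mm (at most 49 mm) from the fence face and within 15 mm of the window's middle along the fence; the block stands flat on the bench, at rest and untouched (angle between the x axis of block and the x axis of instrument, either way round below 0.05 rad and x of block in the frame of instrument between -0.049 and -0.041 m and y of block in the frame of instrument between -0.015 and 0.015 m and height (world z) of block below 0.004 m and angle between block's own z axis and vertical below 0.04 rad and linear speed of block below 0.01 m/s).
It fails at once if a corner of the block strikes the fence: block touches the reader while more than 14 degrees off parallel (contact force between block and instrument above 1 N and angle between the x axis of block and the x axis of instrument, either way round above 0.25 rad).
It fails at once if the block is lifted or tipped (8 mm or 0.15 rad) (height (world z) of block above 0.008 m or angle between block's own z axis and vertical above 0.15 rad).
It fails at once if a bystander is disturbed (moved more than 15 mm or knocked over) (distance of any of vial_a, vial_b, beaker, dish, spoon, wash_bottle, jar from where it was at the start of the episode above 0.015 m or angle between any of vial_a, vial_b, beaker, dish, wash_bottle, jar's own z axis and vertical above 0.3 rad).
It also fails if it takes over 54 s, if anything falls off the work surface, if the arm or the gripper's body presses on something with over 40 N, if the wrist force passes 120 N, or if a joint passes its speed limit or range.

## Robot

A 7-joint arm with a two-finger parallel gripper is mounted at the origin on the work surface. World frame = base frame: x ahead of the robot, y to its left, z up, the work surface at z = 0. Lengths are in mm, angles in rad, forces in N, time in s.
With the tool pointing down it reaches from about 400 to 850 mm from the base axis. Payload 10.4 kg.
Tool frame: the origin (TCP) lies midway between the tips of the shut fingers; the grasp point (between the pads) lies 19 mm behind it; z points along the fingers, y is the line along which they close (so a half turn about z gives the same grasp; the last joint's range is limited). The gripper opens to 85 mm and grips with 20 to 120 N. Pads are 22 mm wide; open, the fingers measure 114 mm over their backs; the gripper's body (76 mm by 85 mm) begins 54 mm behind the grasp point. The pads swing forward as they close: fully open they stand 13 mm farther back than shut.
Start: joints at [1.143, 0.332, -0.065, 1.46, 0.022, 1.35, -0.088], TCP at [246.17, -574.501, 231.338] pointing down, gripper open.
Joint ranges: [-2.6, 2.6], [-0.5, 2.12], [-1.47, 1.34], [0.16, 2.42], [-1.27, 4.41], [0.06, 2.06], [-2.6, 2.6]. Speed limits (rad/s): [2.22, 2.22, 2.79, 2.79, 3.14, 3.14, 3.14].

## Interface

Orientations are given as [roll, pitch, yaw] about the fixed x, y, z axes, in that order (R = Rz(yaw) Ry(pitch) Rx(roll)).
In Python, from plant import monitor, viewer, bot, nets gives the robot as it stands.
- The arm moves only by the tool drive_tool, never from a script. Its argument "increments" is a list of rows, each an object with "fingers": the finger opening in cm, from 0 to 8.54; "delta_pos": the shift along the world's x, y, z in cm, a list of three; "rot": the turn, a rotation vector about the world's x, y, z in rad, a list of three. In form: [{"fingers": fingers, "delta_pos": [tx, ty, tz], "rot": [wx, wy, wz]}, ...]. A call has exactly 8 rows; each row is the pose to reach, as a shift and turn from the pose commanded when the call began; what a row does not reach only later rows make up. A row lasts 1/10 s, in which the tool goes at most 50 mm and 8.59 degrees, less where a joint would pass 70% of its speed; a pose out of reach is approached as far as the arm can. A call with a gripper value outside its range is refused whole. The fingers move at their own pace and stop on an object; "force" is the grip in N (left out, the last holds). Time passes only in rows, so rows that repeat a pose let the fingers close, or fill a call up. It gives the time, the measured TCP pose, the force, the opening and the grip force at its end, in the units of the state.
- monitor.state(): the state, without advancing time (a new reading comes with each control period).
- viewer.snapshot(name): name is "side" or "top"; returns a dict with "pixels" (480x640x3 uint8, red, green, blue), "fx", "fy", "cx", "cy" (pixels), "R" (3x3) and "t" (3): a world point X has camera coordinates R X + t. Camera axes: x right, y down, z forward; pixel columns grow to the right and rows downward; lengths in mm; the calibration is good to about 2 mm. A picture is of the moment at which its call begins. There is no depth.
- bot.job_done(): hands the job in; it is judged then, once.
Trained networks look in a picture, given as the dict that the camera call returned (one of the last four; its "shot" number tells which), for a name from the list of things; names that differ only in an ending like _2 or _b are one class to them, and where a whole thing is asked for, a point or a joint stands for the part that bears it (a point fixed in the world has none). Each returns a list of dicts, best first, with "p" (0 to 1); they miss things now and then, are a little off and sometimes report something else, mostly with a low value. They report only what shows in the picture. A call takes as long as a camera call. They do not tell look-alikes from the thing itself.
- nets.find_in(picture, name): "rect" ([centre column, centre row, width, height] in pixels, round what is visible of it).
The state is a dict: "clock": time; "qpos": joint angles; "joint_velocities": joint speeds; "tau": joint torques, N m; "tcp_pos": TCP position; "tool_rot": TCP orientation; "wrist_force": force on the tool from outside, world axes, zero at the start; "wrist_torque": the same for the moment, N m; "opening": finger opening in mm; "gripper_force": force on a finger pad.
Only numpy, scipy, OpenCV 4.12 (cv2) and the standard library are available. Lean on these libraries where they do the work, as an engineer would, in place of code of your own. Each camera call takes 0.05 s, during which the arm holds its last target. There are 200 camera calls.

## Working session

There is one attempt and no reset: what is moved stays moved. The work goes in short steps, Python scripts to look and compute and a tool call to move; the robot and the scene stay as the last step left them, time stands still between calls to the robot, and variables do not carry over. Pictures are saved under pics/ and viewed, at most 10 in all, crops included, and the job is handed in when it is done.

Besides the shell and the picture viewer there is one more tool, called after "Call:" as a command line: name --argument value ..., lists and objects as JSON in quotes. drive_tool: Moves the arm, as the interface text tells. Its arguments: {"type":"object","properties":{"increments":{"type":"array"},"force":{"type":"number"}},"required":["increments"]}

```bash
mkdir -p pics; python3 - <<'E'
from plant import monitor, viewer, bot, nets
import cv2, numpy as np, pickle
for n in ("top","side"):
    s=viewer.snapshot(n); cv2.imwrite(f"pics/{n}0.png",s["pixels"][:,:,::-1]); pickle.dump(s,open(f"pics/{n}0.pkl","wb"))
    print(n,s["fx"],s["cx"],s["cy"],np.round(s["R"],3).tolist(),np.round(s["t"],1).tolist())
    for k in ("block","instrument","vial_a","beaker","dish","spoon","wash_bottle","jar"):
        print(k,[(np.round(d["rect"]).tolist(),round(d["p"],2)) for d in nets.find_in(s,k)[:4]])
s=monitor.state(); print(s["clock"],s["tcp_pos"],s["tool_rot"],s["opening"])
E
```

```text
top 516.6365341547789 316.4270586056945 230.0600833939797 [[0.017, -1.0, -0.004], [-0.991, -0.016, -0.129], [0.129, 0.006, -0.992]] [-2.4, 522.0, 1249.9]
block [([306.0, 223.0, 51.0, 58.0], 0.86), ([385.0, 293.0, 78.0, 90.0], 0.66), ([257.0, 312.0, 65.0, 64.0], 0.59)]
instrument [([307.0, 99.0, 136.0, 150.0], 0.59)]
vial_a []
beaker [([484.0, 244.0, 36.0, 23.0], 0.6)]
dish [([147.0, 259.0, 36.0, 32.0], 0.79)]
spoon []
wash_bottle [([514.0, 200.0, 44.0, 31.0], 0.73)]
jar [([136.0, 201.0, 29.0, 28.0], 0.6)]
side 564.0331331378126 332.77494941633194 237.90567820572187 [[-0.753, -0.658, 0.001], [-0.408, 0.466, -0.785], [0.516, -0.592, -0.62]] [396.5, 237.2, 1055.4]
block [([429.0, 231.0, 91.0, 63.0], 0.96), ([318.0, 247.0, 60.0, 51.0], 0.69), ([365.0, 319.0, 75.0, 52.0], 0.55)]
instrument [([222.0, 181.0, 174.0, 127.0], 0.93)]
vial_a [([237.0, 274.0, 12.0, 24.0], 0.71), ([347.0, 180.0, 9.0, 21.0], 0.49), ([498.0, 197.0, 76.0, 22.0], 0.34)]
beaker [([442.0, 171.0, 23.0, 34.0], 0.6)]
dish [([211.0, 374.0, 47.0, 41.0], 0.86), ([349.0, 178.0, 7.0, 19.0], 0.26)]
spoon [([497.0, 197.0, 78.0, 21.0], 0.71)]
wash_bottle [([422.0, 136.0, 26.0, 58.0], 0.63)]
jar [([146.0, 334.0, 34.0, 50.0], 0.9), ([240.0, 272.0, 13.0, 27.0], 0.36)]
0.9 [ 246.15601576 -574.51682029  231.38008763] [3.14145165e+00 1.17181972e-07 4.04788318e-01] 85.55125134245554
```

View pics/top0.png

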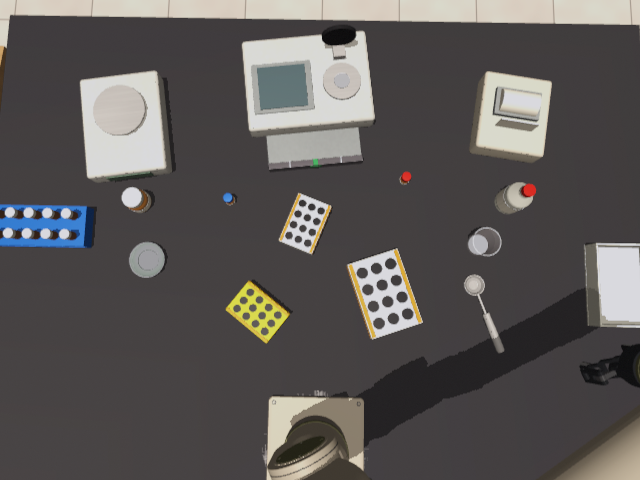

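View pics/side0.png

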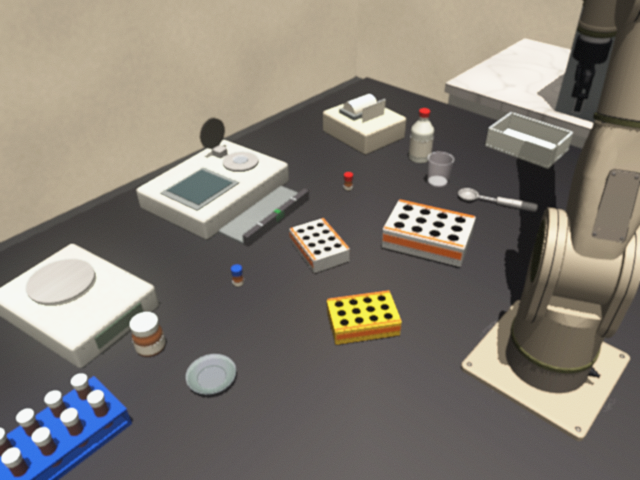

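The blocks in the top view are small white/orange at (305,223), large white/orange at (385,293), and yellow at (258,312). I choose the small white one at (305,223). The fence runs from about (267,165) to (362,160), with its green mark at (316,162). The blue vial is at (228,199) and the red vial at (405,178).

```bash
cat > h.py <<'E'
import cv2, numpy as np, pickle
def P(s): return np.diag([s["fx"],s["fy"],1.])@np.array([[1,0,s["cx"]/s["fx"]],[0,1,s["cy"]/s["fy"]],[0,0,1]])@np.c_[np.array(s["R"]),np.array(s["t"])]
def H(s,z):  # plane z -> pixel
    p=P(s); return np.c_[p[:,0],p[:,1],p[:,2]*z+p[:,3]]
def w(s,uv,z): return cv2.perspectiveTransform(np.float64(uv).reshape(-1,1,2),np.linalg.inv(H(s,z)))[:,0]
def px(s,X): return cv2.perspectiveTransform(np.float64(X)[:,:2].reshape(-1,1,2),H(s,X[0][2]))[:,0]
def rect(s,z,x0,x1,y0,y1,k=2): # rectified: up=+x, left=+y, k px/mm
    A=np.array([[0,-1/k,x1],[-1/k,0,y1],[0,0,1]])
    return cv2.warpPerspective(s["pixels"],H(s,z)@A,(int((y1-y0)*k),int((x1-x0)*k)),flags=cv2.WARP_INVERSE_MAP|cv2.INTER_CUBIC)
E
python3 - <<'E'
from h import *
s=pickle.load(open("pics/top0.pkl","rb"))
im=rect(s,42,500,790,-160,160,2.0)
cv2.imwrite("pics/rect0.png",im[:,:,::-1])
print(w(s,[[305,223]],42),w(s,[[316,162],[267,165],[362,160]],30))
print("bystanders",w(s,[[228,199],[405,178]],45).round(),w(s,[[258,312],[385,293]],42).round())
E
```

```text
[[538.02792652  34.69172541]] [[ 696.44310868   10.19197243]
 [ 686.71442182  134.25981052]
 [ 703.45661353 -106.37215952]]
bystanders [[ 595.  227.]
 [ 655. -213.]] [[ 319.  144.]
 [ 369. -163.]]
```

View pics/rect0.png

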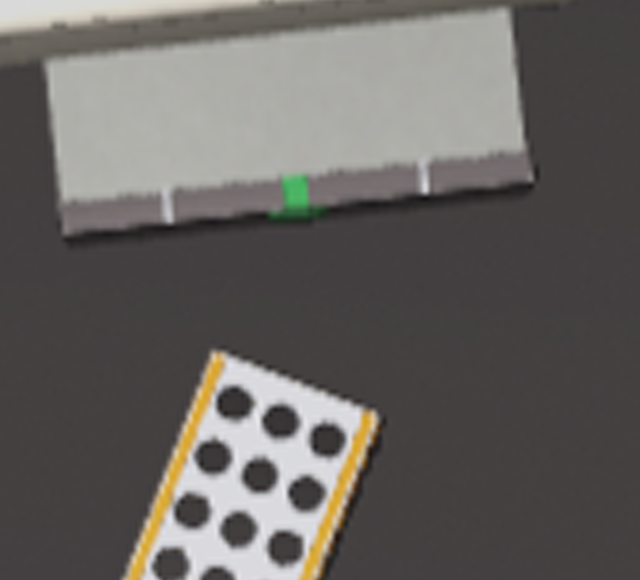

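The crop confirms the choice: the small white block has an orange stripe along each long edge and a 4x3 grid of wells. It stands about 65° off the fence and clear of it. Next I measure both poses precisely.

```bash
cat >> h.py <<'E'
def frac(c,x1,y1,k): return np.c_[x1-np.float64(c)[:,1]/k, y1-np.float64(c)[:,0]/k]
def block(s,c,r=95,k=2,z=42):
    x0,x1,y0,y1=c[0]-r,c[0]+r,c[1]-r,c[1]+r
    im=rect(s,z,x0,x1,y0,y1,k); hsv=cv2.cvtColor(im,cv2.COLOR_RGB2HSV)
    o=(hsv[...,0]>8)&(hsv[...,0]<28)&(hsv[...,1]>120)&(hsv[...,2]>110)
    wh=(hsv[...,2]>170)&(hsv[...,1]<60)
    m=cv2.morphologyEx(((o|wh)*255).astype(np.uint8),cv2.MORPH_OPEN,np.ones((5,5)))
    cs,_=cv2.findContours(m,cv2.RETR_EXTERNAL,cv2.CHAIN_APPROX_NONE)
    c=max(cs,key=cv2.contourArea)
    pts=frac(c[:,0],x1,y1,k).astype(np.float32)
    (cx,cy),(a,b),t=cv2.minAreaRect(pts)
    if a>b: t+=90   # t = direction of short axis (block x)
    t=(t+90)%180-90
    return np.array([cx,cy]),t,sorted((a,b)),im,m
F=None
def ins(p,t=None):
    d=np.array(p)-FO; c,s_=np.cos(FT),np.sin(FT); return np.array([c*d[0]+s_*d[1],-s_*d[0]+c*d[1]])
E
python3 - <<'E'
from h import *
s=pickle.load(open("pics/top0.pkl","rb"))
c,t,ab,_,_=block(s,(538,35)); print("block",c.round(1),t,ab)
x1,y1,k=740,160,4
im=rect(s,30,640,x1,-160,y1,k).astype(int); hsv=cv2.cvtColor(im.astype(np.uint8),cv2.COLOR_RGB2HSV)
# front edge: per column, last row bottom-up where value rises (fence top ~ V>85)
g=hsv[...,2]; pts=[]
for col in range(240,1040,8):
    r=np.where((g[:,col]>85))[0]; r=r[r<400]
    pts.append((col,r.max()))
e=frac(pts,x1,y1,k); 
l=np.polyfit(e[:,1],e[:,0],1); res=e[:,0]-np.polyval(l,e[:,1]); ok=abs(res)<2; l=np.polyfit(e[ok,1],e[ok,0],1)
print("edge x=%.4f*y+%.2f"%tuple(l),ok.mean(),"theta",-np.degrees(np.arctan(l[0])))
gm=(hsv[...,0]>45)&(hsv[...,0]<80)&(hsv[...,1]>110)&(hsv[...,2]>90)
yx=np.argwhere(gm); print("green",frac(yx[:,::-1].mean(0)[None],x1,y1,k),len(yx))
# white marks: bright low-sat along a line 8 mm inside the edge
ys=np.arange(-120,120,.5); xs=np.polyval(l,ys)+7
v=cv2.remap(im.astype(np.float32),np.float32((y1-ys)*k)[None],np.float32((x1-xs)*k)[None],1)[0].sum(1)/3
b=v>np.median(v)+35; print("marks y",[ys[i] for i in np.where(b)[0]])
cv2.imwrite("pics/f.png",im[:,:,::-1])
E
```

```text
block [539.   36.9] 68.64562225341797 [78.54818725585938, 130.21337890625]
edge x=-0.1137*y+690.95 0.91 theta 6.48630567896589
green [[695.35246781  12.42420294]] 3262
marks y [np.float64(-54.5), np.float64(-54.0), np.float64(-53.5), np.float64(-53.0), np.float64(-52.5), np.float64(-52.0), np.float64(-51.5), np.float64(-51.0), np.float64(-50.5), np.float64(75.0), np.float64(75.5), np.float64(76.0), np.float64(76.5), np.float64(77.0), np.float64(77.5), np.float64(78.0), np.float64(78.5), np.float64(79.0), np.float64(79.5)][ WARN:0@0.093] global loadsave.cpp:1063 imwrite_ Unsupported depth image for selected encoder is fallbacked to CV_8U.
```

```bash
sed -i 's/^F=None/FO=np.array([689.6,11.5]); FT=np.radians(6.49)/; s/m=cv2.morphologyEx.*/m=((o|wh)*255).astype(np.uint8)\n    for op in (cv2.MORPH_CLOSE,cv2.MORPH_OPEN): m=cv2.morphologyEx(m,op,np.ones((7,7)))/; s/(hsv\[...,1\]>120)&(hsv\[...,2\]>110)/(hsv[...,1]>60)\&(hsv[...,2]>90)/' h.py
cat > look.py <<'E'
import sys
from plant import monitor, viewer
from h import *
c=[float(a) for a in sys.argv[1:3]]
s=viewer.snapshot("top"); pickle.dump(s,open("pics/last.pkl","wb"))
q=monitor.state(); print("clock %.2f"%q["clock"],"tcp",np.round(q["tcp_pos"],1),"rot",np.round(q["tool_rot"],3),"F",np.round(q["wrist_force"],1),"q",np.round(q["qpos"],2))
p,t,ab,im,m=block(s,c); i=ins(p); print("block",p.round(1),"yaw %.1f"%t,"size",np.round(ab,1),"| ins x %.1f y %.1f ang %.1f"%(*i,t-6.49))
if len(sys.argv)>3: cv2.imwrite(sys.argv[3],np.hstack([im[:,:,::-1],cv2.merge([m]*3)]))
E
python3 look.py 538 35 pics/b1.png
```

```text
clock 0.95 tcp [ 246.2 -574.5  231.4] rot [3.141 0.    0.405] F [ 1.  -0.5 -0.7] q [ 1.14  0.33 -0.06  1.46  0.02  1.35 -0.09]
block [538.6  34.8] yaw 68.6 size [ 92.7 131. ] | ins x -147.4 y 40.2 ang 62.2
```

Call:
drive_tool --increments '[{"fingers": 0,"delta_pos": [2.5,4.5,0],"rot": [0,0,0.1]},{"fingers": 0,"delta_pos": [5,9,0],"rot": [0,0,0.2]},{"fingers": 0,"delta_pos": [7.5,13.5,0],"rot": [0,0,0.3]},{"fingers": 0,"delta_pos": [10,18,0],"rot": [0,0,0.4]},{"fingers": 0,"delta_pos": [12.5,22.5,0],"rot": [0,0,0.5]},{"fingers": 0,"delta_pos": [15,27,0],"rot": [0,0,0.6]},{"fingers": 0,"delta_pos": [17.5,31.5,0],"rot": [0,0,0.7]},{"fingers": 0,"delta_pos": [19,35,0],"rot": [0,0,0.79]}]'

```text
clock: 1.75
tcp_pos: [437.1, -222.5, 231.6]
tool_rot: [3.141, 0.0, 1.199]
wrist_force: [0.4, -1.8, -0.0]
opening: -0.3
gripper_force: 0.0
```

Call:
drive_tool --increments '[{"fingers": 0,"delta_pos": [2.1,4,-1],"rot": [0,0,0]},{"fingers": 0,"delta_pos": [4.2,8,-2],"rot": [0,0,0]},{"fingers": 0,"delta_pos": [6.3,12,-3],"rot": [0,0,0]},{"fingers": 0,"delta_pos": [8.4,16,-4],"rot": [0,0,0]},{"fingers": 0,"delta_pos": [10.5,20,-5],"rot": [0,0,0]},{"fingers": 0,"delta_pos": [12.6,24,-6],"rot": [0,0,0]},{"fingers": 0,"delta_pos": [14.7,28,-8],"rot": [0,0,0]},{"fingers": 0,"delta_pos": [16.8,31.8,-10],"rot": [0,0,0]}]'

```text
clock: 2.55
tcp_pos: [605.1, 95.3, 131.0]
tool_rot: [3.141, -0.0, 1.194]
wrist_force: [0.2, -1.5, -0.3]
opening: -0.1
gripper_force: 0.0
```

Call:
drive_tool --increments '[{"fingers": 0,"delta_pos": [0,0,-3],"rot": [0,0,0]},{"fingers": 0,"delta_pos": [0,0,-6],"rot": [0,0,0]},{"fingers": 0,"delta_pos": [0,0,-9],"rot": [0,0,0]},{"fingers": 0,"delta_pos": [0,0,-11],"rot": [0,0,0]},{"fingers": 0,"delta_pos": [0,0,-11.7],"rot": [0,0,0]},{"fingers": 0,"delta_pos": [0,0,-11.7],"rot": [0,0,0]},{"fingers": 0,"delta_pos": [-0.4,-1.0,-11.7],"rot": [0,0,0]},{"fingers": 0,"delta_pos": [-0.7,-1.8,-11.7],"rot": [0,0,0]}]'

```text
clock: 3.35
tcp_pos: [597.7, 74.6, 15.6]
tool_rot: [3.14, -0.0, 1.195]
wrist_force: [0.4, -0.7, 0.5]
opening: -0.1
gripper_force: 0.0
```

```bash
python3 look.py 538 35 pics/b2.png
```

```text
clock 3.40 tcp [597.5  72.8  15.5] rot [3.14  0.    1.193] F [0.6 0.2 0.9] q [ 0.26  0.56 -0.58  1.71  0.36  0.98 -0.83]
block [535.5  40.1] yaw -60.1 size [ 98.2 258.7] | ins x -149.9 y 45.8 ang -66.6
```

View pics/b2.png

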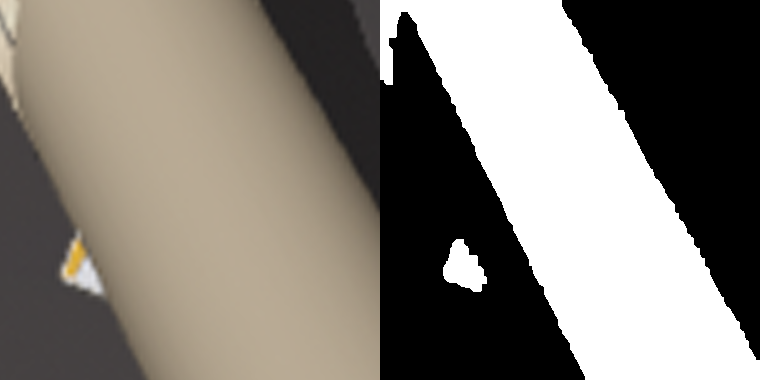

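The crop shows the forearm covering nearly all of the block from the top camera, with only one corner visible at about (80,265). I'll push open-loop along a computed arc, then step clear and measure.

Call:
drive_tool --increments '[{"fingers": 0,"delta_pos": [0,-0.6,-0.6],"rot": [0,0,-0.06]},{"fingers": 0,"delta_pos": [0.1,-1.5,-0.6],"rot": [0,0,-0.15]},{"fingers": 0,"delta_pos": [0.1,-2.4,-0.6],"rot": [0,0,-0.24]},{"fingers": 0,"delta_pos": [0,-3.3,-0.6],"rot": [0,0,-0.32]},{"fingers": 0,"delta_pos": [-0.1,-4.1,-0.6],"rot": [0,0,-0.4]},{"fingers": 0,"delta_pos": [-0.4,-5.0,-0.6],"rot": [0,0,-0.49]},{"fingers": 0,"delta_pos": [-0.6,-5.8,-0.6],"rot": [0,0,-0.57]},{"fingers": 0,"delta_pos": [-0.9,-6.4,-0.6],"rot": [0,0,-0.65]}]'

```text
clock: 4.2
tcp_pos: [589.5, 10.7, 9.8]
tool_rot: [3.14, -0.003, 0.541]
wrist_force: [2.4, 0.4, 0.5]
opening: -0.1
gripper_force: 1.5
```

```bash
python3 - <<'E'
from plant import viewer
from h import *
s=viewer.snapshot("side"); pickle.dump(s,open("pics/s1.pkl","wb"))
cv2.imwrite("pics/s1.png",cv2.resize(s["pixels"][140:340,180:480,::-1],None,fx=2.6,fy=2.6))
E
```

```text
(no output)
```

View pics/s1.png

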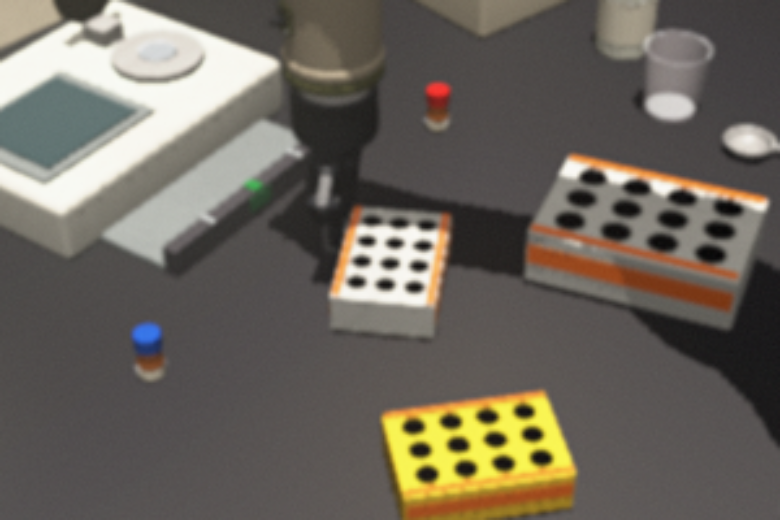

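The side view shows the block turned and clear of the fence, with the finger at its far-left face. In the crop its top corners are about (357,208), (450,213), (437,308) and (331,297).

```bash
cat > sidefit.py <<'E'
from h import *
def sf(s,c): # corners A(far-left),B,C,D px -> pose; long edges A-D, B-C
    q=w(s,c,42); u=(q[0]-q[3]+q[1]-q[2]); ctr=q.mean(0); a=np.degrees(np.arctan2(u[1],u[0]))
    print("corners",q.round().tolist(),"centre",ctr.round(1),"long axis",a.round(1),"yaw x",(a+90).round(1),"ins",ins(ctr).round(1))
E
python3 - <<'E'
from sidefit import *
s=pickle.load(open("pics/s1.pkl","rb"))
c=np.array([[357,208],[450,213],[437,308],[331,297]])/2.6+[180,140]
sf(s,c)
try:
    p,t,ab,im,m=block(s,(515,25)); print(p,t,ab)
except Exception as e: print(e)
E
```

```text
corners [[588.0, -15.0], [519.0, -65.0], [443.0, 45.0], [519.0, 94.0]] centre [517.3  14.9] long axis -56.3 yaw x 33.7 ins [-170.8   22.8]
[517.24993896  17.25002289] 33.6900634765625 [97.21121215820312, 142.97396850585938]
```

Call:
drive_tool --increments '[{"fingers": 0,"delta_pos": [-0.3,-0.6,0],"rot": [0,0,-0.05]},{"fingers": 0,"delta_pos": [-0.8,-1.4,0],"rot": [0,0,-0.12]},{"fingers": 0,"delta_pos": [-1.3,-2.1,0],"rot": [0,0,-0.2]},{"fingers": 0,"delta_pos": [-1.9,-2.8,0],"rot": [0,0,-0.29]},{"fingers": 0,"delta_pos": [-2.5,-3.4,0],"rot": [0,0,-0.37]},{"fingers": 0,"delta_pos": [-2.8,-3.7,0],"rot": [0,0,-0.42]},{"fingers": 0,"delta_pos": [-2.8,-3.7,0],"rot": [0,0,-0.42]},{"fingers": 0,"delta_pos": [-2.8,-3.7,0],"rot": [0,0,-0.42]}]'

```text
clock: 5.05
tcp_pos: [560.6, -25.8, 9.0]
tool_rot: [3.141, -0.001, 0.127]
wrist_force: [1.5, 0.3, 2.2]
opening: 0.1
gripper_force: 0.8
```

```bash
sed -i 's/viewer.snapshot("top")/viewer.snapshot("side")/' look.py; python3 look.py 500 8 pics/b3.png
```

```text
clock 5.10 tcp [560.6 -25.6   8.8] rot [ 3.141e+00 -1.000e-03  1.270e-01] F [ 1.2 -0.1  1. ] q [ 0.26  0.45 -0.36  1.83  0.2   0.89 -1.63]
block [493.7  14.2] yaw 6.9 size [110.2 151.7] | ins x -194.3 y 24.8 ang 0.4
```

Call:
drive_tool --increments '[{"fingers": 0,"delta_pos": [2,0.2,0],"rot": [0,0,0]},{"fingers": 0,"delta_pos": [2.2,0.2,4],"rot": [0,0,0]},{"fingers": 0,"delta_pos": [2.2,0.2,8],"rot": [0,0,0]},{"fingers": 0,"delta_pos": [1,4,9],"rot": [0,0,0]},{"fingers": 0,"delta_pos": [-1,8,9],"rot": [0,0,0]},{"fingers": 0,"delta_pos": [-4,12,9],"rot": [0,0,0]},{"fingers": 0,"delta_pos": [-6,16,8],"rot": [0,0,0]},{"fingers": 0,"delta_pos": [-7,20,8],"rot": [0,0,0]}]'

```text
clock: 5.9
tcp_pos: [487.5, 175.6, 87.4]
tool_rot: [3.14, 0.002, 0.127]
wrist_force: [0.8, -0.4, 1.0]
opening: -0.1
gripper_force: 0.0
```

```bash
sed -i 's/viewer.snapshot("side")/viewer.snapshot("top")/' look.py; python3 look.py 502 8 pics/b4.png
```

```text
clock 5.95 tcp [485.9 183.6  88.3] rot [-3.139e+00  1.000e-03  1.350e-01] F [-4.   6.9  0.6] q [ 0.01  0.28 -0.51  1.88  0.15  1.02 -2.01]
block [499.5   7.9] yaw 6.7 size [ 95.  128.7] | ins x -189.3 y 17.9 ang 0.2
```

View pics/b4.png

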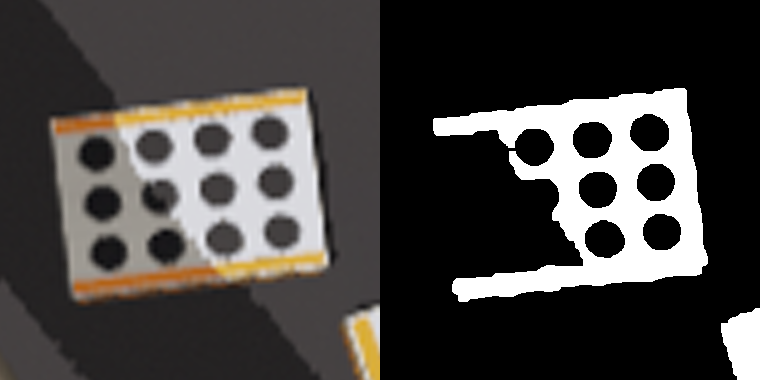

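The crop shows the whole block, within about 0.2° of facing the fence, 189 mm out and 18 mm left of the window. I'll nudge its left end face 18 mm to the right.

Call:
drive_tool --increments '[{"fingers": 0,"delta_pos": [-0.1,-3.5,0],"rot": [0,0,0]},{"fingers": 0,"delta_pos": [-0.2,-7.0,0],"rot": [0,0,0]},{"fingers": 0,"delta_pos": [-0.2,-7.0,-3],"rot": [0,0,0]},{"fingers": 0,"delta_pos": [-0.2,-7.0,-6],"rot": [0,0,0]},{"fingers": 0,"delta_pos": [-0.2,-7.0,-7.8],"rot": [0,0,0]},{"fingers": 0,"delta_pos": [-0.2,-7.0,-7.8],"rot": [0,0,0]},{"fingers": 0,"delta_pos": [-0.1,-7.6,-7.8],"rot": [0,0,0]},{"fingers": 0,"delta_pos": [0,-8.2,-7.8],"rot": [0,0,0]}]'

```text
clock: 6.75
tcp_pos: [491.1, 92.3, 11.5]
tool_rot: [3.141, -0.002, 0.126]
wrist_force: [0.7, 0.1, 0.5]
opening: -0.1
gripper_force: 0.0
```

Call:
drive_tool --increments '[{"fingers": 0,"delta_pos": [0.05,-0.5,0],"rot": [0,0,0]},{"fingers": 0,"delta_pos": [0.1,-0.9,0],"rot": [0,0,0]},{"fingers": 0,"delta_pos": [0.15,-1.3,0],"rot": [0,0,0]},{"fingers": 0,"delta_pos": [0.2,-1.7,0],"rot": [0,0,0]},{"fingers": 0,"delta_pos": [0.25,-2.0,0],"rot": [0,0,0]},{"fingers": 0,"delta_pos": [0.25,-2.3,0],"rot": [0,0,0]},{"fingers": 0,"delta_pos": [0.25,-2.3,0],"rot": [0,0,0]},{"fingers": 0,"delta_pos": [0.2,-1.5,0],"rot": [0,0,0]}]'

```text
clock: 7.55
tcp_pos: [492.7, 76.6, 10.9]
tool_rot: [3.141, -0.001, 0.123]
wrist_force: [-0.1, -0.0, -0.4]
opening: 0.3
gripper_force: 0.0
```

Call:
drive_tool --increments '[{"fingers": 0,"delta_pos": [0,3,0],"rot": [0,0,0]},{"fingers": 0,"delta_pos": [0,6.5,3],"rot": [0,0,0]},{"fingers": 8,"delta_pos": [-1,10,7],"rot": [0,0,0]},{"fingers": 8,"delta_pos": [-2,12,9],"rot": [0,0,0]},{"fingers": 8,"delta_pos": [-3,13,10],"rot": [0,0,0]},{"fingers": 8,"delta_pos": [-3,13,10],"rot": [0,0,0]},{"fingers": 8,"delta_pos": [-3,13,10],"rot": [0,0,0]},{"fingers": 8,"delta_pos": [-3,13,10],"rot": [0,0,0]}]'

```text
clock: 8.35
tcp_pos: [462.2, 205.4, 108.9]
tool_rot: [3.14, 0.002, 0.122]
wrist_force: [0.9, 0.2, -0.0]
opening: 80.3
gripper_force: 0.0
```

```bash
python3 look.py 502 -10 pics/b5.png
```

```text
clock 8.40 tcp [462.2 205.6 109. ] rot [3.141e+00 2.000e-03 1.220e-01] F [-0.7  0.4  0.3] q [-0.03  0.23 -0.53  1.89  0.13  1.06 -2.06]
block [501.2  -8.7] yaw 6.9 size [ 95.3 129.4] | ins x -189.5 y 1.2 ang 0.4
```

View pics/b5.png

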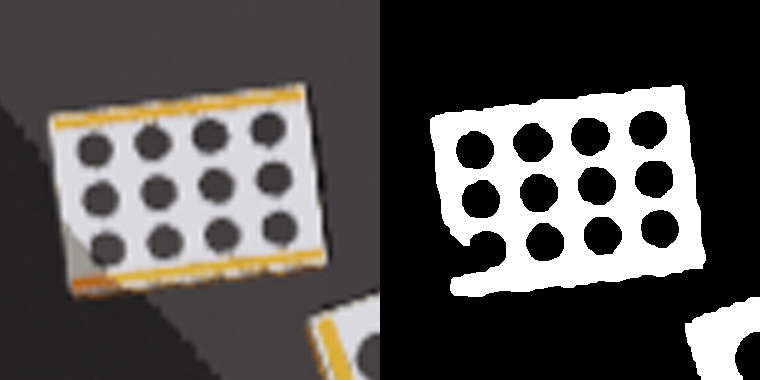

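The block is 189.5 mm out, 1 mm off centre and 0.4° off parallel, and all 12 wells show in the crop. The large white block's corner is near (310,318), close to where the right finger must come down, so I open only 45 mm and go behind the block.

Call:
drive_tool --increments '[{"fingers": 4.5,"delta_pos": [-0.5,-3,0],"rot": [0,0,0]},{"fingers": 4.5,"delta_pos": [-1,-7,0],"rot": [0,0,0]},{"fingers": 4.5,"delta_pos": [-2,-11,0],"rot": [0,0,0]},{"fingers": 4.5,"delta_pos": [-3,-15,0],"rot": [0,0,0]},{"fingers": 4.5,"delta_pos": [-3.7,-19,0],"rot": [0,0,-0.01]},{"fingers": 4.5,"delta_pos": [-3.7,-22.2,0],"rot": [0,0,-0.01]},{"fingers": 4.5,"delta_pos": [-3.7,-22.2,0],"rot": [0,0,-0.01]},{"fingers": 4.5,"delta_pos": [-3.7,-22.2,-2],"rot": [0,0,-0.01]}]'

```text
clock: 9.2
tcp_pos: [426.5, -16.0, 91.3]
tool_rot: [3.141, -0.003, 0.111]
wrist_force: [1.1, 0.4, -0.7]
opening: 45.2
gripper_force: 0.0
```

Call:
drive_tool --increments '[{"fingers": 4.5,"delta_pos": [0,0,-2],"rot": [0,0,0]},{"fingers": 4.5,"delta_pos": [0,0,-4],"rot": [0,0,0]},{"fingers": 4.5,"delta_pos": [0,0,-6],"rot": [0,0,0]},{"fingers": 4.5,"delta_pos": [0,0,-7.5],"rot": [0,0,0]},{"fingers": 4.5,"delta_pos": [0,0,-8.2],"rot": [0,0,0]},{"fingers": 4.5,"delta_pos": [0,0,-8.2],"rot": [0,0,0]},{"fingers": 4.5,"delta_pos": [0.5,0.05,-8.2],"rot": [0,0,0]},{"fingers": 4.5,"delta_pos": [1,0.1,-8.2],"rot": [0,0,0]}]'

```text
clock: 10.0
tcp_pos: [436.0, -13.4, 9.0]
tool_rot: [3.141, -0.001, 0.114]
wrist_force: [-3.1, 3.8, 0.6]
opening: 44.9
gripper_force: 0.1
```

Call:
drive_tool --increments '[{"fingers": 4.5,"delta_pos": [0.8,0.09,0],"rot": [0,0,0]},{"fingers": 4.5,"delta_pos": [1.6,0.18,0],"rot": [0,0,0]},{"fingers": 4.5,"delta_pos": [2.5,0.28,0],"rot": [0,0,0]},{"fingers": 4.5,"delta_pos": [3.4,0.39,0],"rot": [0,0,0]},{"fingers": 4.5,"delta_pos": [4.3,0.49,0],"rot": [0,0,0]},{"fingers": 4.5,"delta_pos": [5.2,0.59,0],"rot": [0,0,0]},{"fingers": 4.5,"delta_pos": [6.1,0.69,0],"rot": [0,0,0]},{"fingers": 4.5,"delta_pos": [7.0,0.8,0],"rot": [0,0,0]}]'

```text
clock: 10.8
tcp_pos: [504.7, -6.0, 8.4]
tool_rot: [3.141, 0.003, 0.114]
wrist_force: [-9.2, -1.5, 7.0]
opening: 44.9
gripper_force: 4.6
```

Call:
drive_tool --increments '[{"fingers": 4.5,"delta_pos": [0.8,0.09,0],"rot": [0,0,0]},{"fingers": 4.5,"delta_pos": [1.6,0.18,0],"rot": [0,0,0]},{"fingers": 4.5,"delta_pos": [2.4,0.27,0],"rot": [0,0,0]},{"fingers": 4.5,"delta_pos": [3.2,0.36,0],"rot": [0,0,0]},{"fingers": 4.5,"delta_pos": [4.0,0.46,0],"rot": [0,0,0]},{"fingers": 4.5,"delta_pos": [4.5,0.51,0],"rot": [0,0,0]},{"fingers": 4.5,"delta_pos": [4.5,0.51,0],"rot": [0,0,0]},{"fingers": 4.5,"delta_pos": [4.5,0.51,0],"rot": [0,0,0]}]'

```text
clock: 11.6
tcp_pos: [550.8, -0.5, 8.5]
tool_rot: [3.141, -0.001, 0.115]
wrist_force: [-0.5, -0.2, -0.6]
opening: 45.2
gripper_force: 0.0
```

```bash
python3 - <<'E'
from plant import viewer
from h import *
s=viewer.snapshot("side"); pickle.dump(s,open("pics/s2.pkl","wb"))
cv2.imwrite("pics/s2.png",cv2.resize(s["pixels"][160:310,220:420,::-1],None,fx=3.8,fy=3.8,interpolation=cv2.INTER_CUBIC))
print([a for a in block(s,(605,5))[:3]])
E
```

```text
[array([6.10686890e+02, 4.54956055e-01]), 6.566298484802246, [94.6519775390625, 137.58432006835938]]
```

View pics/s2.png

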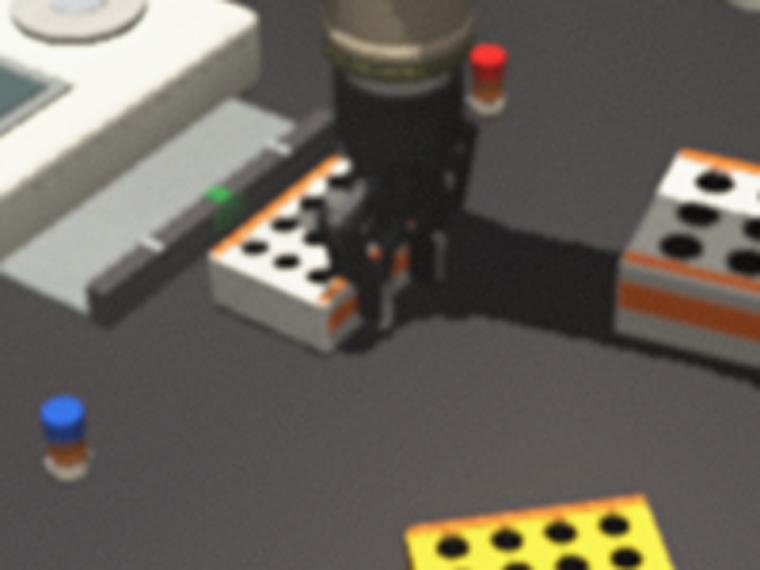

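The side crop shows the block parallel to the fence, still clear of it and roughly centred, with both fingertips behind it. I continue slowly up to the fence.

Call:
drive_tool --increments '[{"fingers": 4.5,"delta_pos": [0.5,0.06,0],"rot": [0,0,0]},{"fingers": 4.5,"delta_pos": [1.0,0.11,0],"rot": [0,0,0]},{"fingers": 4.5,"delta_pos": [1.5,0.17,0],"rot": [0,0,0]},{"fingers": 4.5,"delta_pos": [2.0,0.23,0],"rot": [0,0,0]},{"fingers": 4.5,"delta_pos": [2.4,0.27,0],"rot": [0,0,0]},{"fingers": 4.5,"delta_pos": [2.8,0.32,0],"rot": [0,0,0]},{"fingers": 4.5,"delta_pos": [3.1,0.35,0],"rot": [0,0,0]},{"fingers": 4.5,"delta_pos": [3.4,0.39,0],"rot": [0,0,0]}]'

```text
clock: 12.45
tcp_pos: [583.1, 3.2, 8.3]
tool_rot: [3.141, 0.003, 0.115]
wrist_force: [-7.3, -1.0, 7.0]
opening: 44.8
gripper_force: 4.3
```

Call:
drive_tool --increments '[{"fingers": 4.5,"delta_pos": [0.1,0.01,0],"rot": [0,0,0]},{"fingers": 4.5,"delta_pos": [0.2,0.02,0],"rot": [0,0,0]},{"fingers": 4.5,"delta_pos": [0.3,0.03,0],"rot": [0,0,0]},{"fingers": 4.5,"delta_pos": [0.4,0.05,0],"rot": [0,0,0]},{"fingers": 4.5,"delta_pos": [0.4,0.05,0],"rot": [0,0,0]},{"fingers": 4.5,"delta_pos": [0.5,0.06,0],"rot": [0,0,0]},{"fingers": 4.5,"delta_pos": [0.5,0.06,0],"rot": [0,0,0]},{"fingers": 4.5,"delta_pos": [0.5,0.06,0],"rot": [0,0,0]}]'

```text
clock: 13.25
tcp_pos: [588.1, 3.8, 8.3]
tool_rot: [3.141, 0.002, 0.115]
wrist_force: [-7.1, -1.0, 5.4]
opening: 45.2
gripper_force: 3.8
```

Call:
drive_tool --increments '[{"fingers": 4.5,"delta_pos": [0.05,0.01,0],"rot": [0,0,0]},{"fingers": 4.5,"delta_pos": [0.1,0.01,0],"rot": [0,0,0]},{"fingers": 4.5,"delta_pos": [0.15,0.02,0],"rot": [0,0,0]},{"fingers": 4.5,"delta_pos": [0.2,0.02,0],"rot": [0,0,0]},{"fingers": 4.5,"delta_pos": [0.25,0.03,0],"rot": [0,0,0]},{"fingers": 4.5,"delta_pos": [0.3,0.03,0],"rot": [0,0,0]},{"fingers": 4.5,"delta_pos": [0.3,0.03,0],"rot": [0,0,0]},{"fingers": 4.5,"delta_pos": [0.3,0.03,0],"rot": [0,0,0]}]'

```text
clock: 14.05
tcp_pos: [588.0, 3.8, 8.2]
tool_rot: [3.141, 0.009, 0.115]
wrist_force: [-24.8, -1.8, 20.8]
opening: 45.4
gripper_force: 12.5
```

The wrist force rose to 25 N with no further motion, so the block is seated against the fence. I back away straight, then move clear to look.

Call:
drive_tool --increments '[{"fingers": 4.5,"delta_pos": [-0.4,-0.05,0],"rot": [0,0,0]},{"fingers": 4.5,"delta_pos": [-1.0,-0.11,0],"rot": [0,0,0]},{"fingers": 4.5,"delta_pos": [-3,-0.34,0],"rot": [0,0,0]},{"fingers": 4.5,"delta_pos": [-5,-0.57,2],"rot": [0,0,0]},{"fingers": 4.5,"delta_pos": [-7,-0.5,6],"rot": [0,0,0]},{"fingers": 4.5,"delta_pos": [-10,2,9],"rot": [0,0,0]},{"fingers": 4.5,"delta_pos": [-12,6,11],"rot": [0,0,0]},{"fingers": 4.5,"delta_pos": [-13,10,12],"rot": [0,0,0]}]'

```text
clock: 14.85
tcp_pos: [461.8, 105.2, 130.6]
tool_rot: [3.141, -0.004, 0.113]
wrist_force: [1.5, 0.5, -0.2]
opening: 45.3
gripper_force: 0.0
```

Call:
drive_tool --increments '[{"fingers": 4.5,"delta_pos": [0,3,0],"rot": [0,0,0]},{"fingers": 4.5,"delta_pos": [0,6,0],"rot": [0,0,0]},{"fingers": 4.5,"delta_pos": [0,8,0],"rot": [0,0,0]},{"fingers": 4.5,"delta_pos": [0,8,0],"rot": [0,0,0]},{"fingers": 4.5,"delta_pos": [0,8,0],"rot": [0,0,0]},{"fingers": 4.5,"delta_pos": [0,8,0],"rot": [0,0,0]},{"fingers": 4.5,"delta_pos": [0,8,0],"rot": [0,0,0]},{"fingers": 4.5,"delta_pos": [0,8,0],"rot": [0,0,0]}]'

```text
clock: 15.65
tcp_pos: [462.4, 183.6, 128.4]
tool_rot: [3.141, -0.0, 0.114]
wrist_force: [0.1, 0.5, -0.4]
opening: 45.1
gripper_force: 0.0
```

```bash
python3 look.py 640 6 ; python3 - <<'E'
from h import *
s=pickle.load(open("pics/last.pkl","rb"))
cv2.imwrite("pics/fin.png",rect(s,36,570,730,-130,130,3)[:,:,::-1])
E
```

```text
clock 15.70 tcp [462.3 183.8 128.3] rot [ 3.141 -0.     0.114] F [-0.4  0.3 -0.4] q [-0.    0.18 -0.51  1.9   0.1   1.09 -2.01]
block [643.8   7. ] yaw 6.2 size [101.3 132.7] | ins x -46.0 y 0.7 ang -0.3
```

View pics/fin.png

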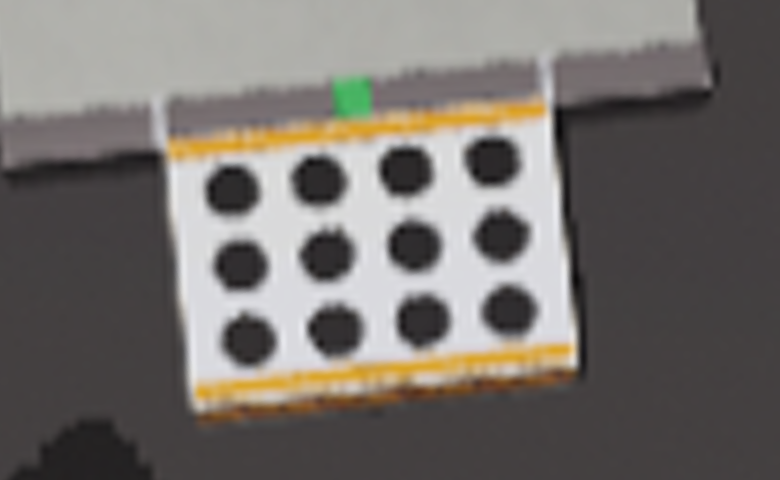

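The block stands flush with the fence, and its ends at (165,145) and (550,105) meet the white marks at (160,120) and (545,75). I hand it in.

```bash
python3 -c "
from plant import bot
print(bot.job_done())"
```

```text
the job is handed in; nothing more can be done
None
```

I handed the job in with the block standing untouched and flush against the fence: about 46 mm out, 1 mm off centre and 0.3° off parallel by the last top-camera picture. The hand-in returned no verdict.

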